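# Lower the scoring head of a glass machine by one turn of its hand wheel

### The job

The tumblers are coming off the scoring machine a little tall, so bring the scoring head down by exactly one full turn of the hand wheel on top: push the wheel round clockwise (seen from above) by its upright handle until the handle is back where it stood at the start. Push gently with the fingertips or the outside of the fingers, without pinching the handle, and leave the tumbler on the turntable and the glass standing around the machine as they are.

Things in the scene. Friction and masses are not known exactly. Their poses are not given: they have to be found in the camera images.
- wheel (a joint): angle of the steel hand wheel on top of the machine, rad; grows as the wheel is turned clockwise seen from above, and then the scoring head goes down, 4 mm a turn. It starts anywhere between 0.25 and 6.03, that is, with the handle in any direction; its stops (-7 and 20) are out of the way. Stiff: about 0.22 N m (3 to 4 N at the handle), it stays where it is left and does not coast
- wheel_centre (a point): point on the upright axis of the hand wheel, 204 mm above the bench. The wheel lies level: round rim 156 mm over all (centre line radius 70 mm, bar 16 mm thick, its top also 204 mm above the bench), three spokes, hub 40 mm wide whose centre nut stands 4 mm above the rim. It does not rise or sink as it turns
- handle_top (a point): centre of the top of the wheel's handle, 272 mm above the bench and 70 mm from the wheel's axis: a black plastic handle standing upright on the rim, 64 mm high, 18 mm thick at its foot (208 mm above the bench), widest (25 mm) 42 mm above the foot. It is a sleeve that spins freely on its own pin
- handle: the same handle; origin at the centre of its foot, 64 mm under handle_top, z up. It spins about its pin, so its yaw means nothing
- machine: bench machine for scoring blown glass: grey cast base 200 x 440 mm, 38 mm high, two upright columns and a screw under a bridge (145 x 64 mm, top 172 mm above the bench) that carries the hand wheel; grey motor housing to its -y side (top 122 mm), a 124 mm turntable centred 170 mm to its +y side (top 60 mm). Fixed to the bench. Origin on the bench under the wheel's axis, z up; stands at any yaw within 0.4 rad
- tumbler: clear open glass, 76 mm wide, 100 mm high, standing loose on the turntable (rim 160 mm above the bench); origin at the centre of its foot; to be left alone
- vase_blue: blue waisted vase, 74 mm wide, 112 mm high, standing on the bench beside the machine; origin at the centre of its foot; to be left alone
- vase_ruby: ruby waisted vase of the same shape and size; origin at the centre of its foot; to be left alone
- stopper: clear solid glass stopper, 48 mm wide, 72 mm high, standing on the bench; origin at the centre of its foot; to be left alone

How it is judged:
On the way, in this order (a step that is already met when the one before it is completed fails the run):
1. the fingers push the handle to the far side of its circle, about half a turn (distance of handle_top from where it was at the start of the episode above 0.12 m and contact force between the fingers and handle above 0.2 N), for 0.05 s.
2. the fingers push the handle home again, to where it started (distance of handle_top from where it was at the start of the episode below 0.045 m and value of joint wheel above 5.5 rad and contact force between the fingers and handle above 0.2 N), for 0.05 s.
At the end, for the whole second after the job is handed in: The hand wheel has been turned clockwise by one turn and stands still, with the top of its handle within 9 mm (about 7 degrees) of where it started (distance of handle_top from where it was at the start of the episode below 0.009 m and value of joint wheel between 6.29 and 12.55 rad and velocity of joint wheel between -0.05 and 0.05 rad/s); the robot touches nothing.
It fails at once if the handle is pinched or forced: more than 25 N between it and the fingers (contact force between the fingers and handle above 25 N).
It fails at once if the tumbler is knocked, shifted or lifted more than 15 mm (distance of tumbler from where it was at the start of the episode above 0.015 m).
It fails at once if the blue vase is knocked, shifted or lifted more than 15 mm (distance of vase_blue from where it was at the start of the episode above 0.015 m).
It fails at once if the ruby vase is knocked, shifted or lifted more than 15 mm (distance of vase_ruby from where it was at the start of the episode above 0.015 m).
It fails at once if the stopper is knocked, shifted or lifted more than 15 mm (distance of stopper from where it was at the start of the episode above 0.015 m).
It also fails if it takes over 64 s, if anything falls off the work surface, if the arm or the gripper's body presses on something with over 40 N, if the wrist force passes 120 N, or if a joint passes its speed limit or range.

### The arm

A 6-joint arm with a two-finger parallel gripper is mounted at the origin on the work surface. World frame = base frame: x ahead of the robot, y to its left, z up, the work surface at z = 0. Lengths are in m, angles in rad, forces in N, time in s.
With the tool pointing down it reaches from about 0.325 to 0.9 m from the base axis. Payload 3.5 kg.
Tool frame: the origin (TCP) lies midway between the tips of the shut fingers; the grasp point (between the pads) lies 19 mm behind it; z points along the fingers, x is the direction in which the jaws open and shut, and the axes are right-handed (so a half turn about z gives the same grasp; the last joint's range is limited). The gripper opens to 85 mm and grips with 20 to 120 N. Pads are 22 mm wide; open, the fingers measure 114 mm over their backs; the gripper's body (76 mm by 85 mm) begins 54 mm behind the grasp point. The pads swing forward as they close: fully open they stand 13 mm farther back than shut.
Start: joints at [1.134, 0.276, -0.026, 1.268, 0, 1.467], TCP at [0.205, 0.59, 0.197] pointing down, gripper open.
Joint ranges: [-3.12, 3.12], [-0.85, 1.88], [-1.08, 1.24], [-1.95, 2.15], [-1.57, 1.53], [-3.14, 3.14]. Speed limits (rad/s): [2.57, 2.57, 3.14, 3.14, 3.14, 3.14].

### API

Orientations are given as a 3x3 rotation matrix whose columns are the frame's x, y, z axes.
In Python, from cell import robot, imaging gives the robot as it stands.
- The arm moves only by the tool apply_moves, never from a script. Its argument "motion" is text: rows parted by semicolons, each of 4 numbers parted by spaces: the shift along the tool's x, y, z in mm, then the turn about the tool's z in rad. In form: dx dy dz turn; .... A call has 1 to 8 rows; each row is the pose to reach, as a shift and turn from the pose commanded when the call began, along the tool's axes at that moment; what a row does not reach only later rows make up. A row lasts 1/10 s, in which the tool goes at most 50 mm and 8.59 degrees, less where a joint would pass 70% of its speed; a pose out of reach is approached as far as the arm can. A call with a gripper value outside its range is refused whole. "fingers" is the opening, from 0 (shut) to 1 (fully open), set as the call begins (left out, the last holds). The fingers move at their own pace and stop on an object; the grip force is fixed at half the most. Time passes only in rows, so rows that repeat a pose let the fingers close. It gives the time, the measured TCP pose, the force and the opening at its end, in the units of the state.
- robot.get_state(): the state, without advancing time (a new reading comes with each control period).
- imaging.get_image(name): name is "scene" or "top" or "wrist"; returns the picture (384x512x3 uint8, blue, green, red); there is no depth.
- imaging.camera_model(name): a dict with "fov_y" (degrees; the focal length in pixels is half the picture's height over the tangent of half this angle, whatever the lens; pixels are square), "cx", "cy" (the principal point, pixels), "R" (3x3) and "t" (3): a world point X has camera coordinates R X + t; the wrist camera has in their place "mount" (4x4, takes a point from camera to tool coordinates, whose origin is the TCP and whose axes are the tool frame's). Camera axes: x right, y down, z forward; pixel columns grow to the right and rows downward; lengths in m; the calibration is good to about 2 mm. A picture is of the moment at which its call begins: read the wrist's pose just before it. camera_model takes no time and is no camera call.
- robot.sign_off(): hands the job in, once; it reports no verdict.
The state is a dict: "time": time; "joint_positions": joint angles; "qvel": joint speeds; "joint_torque": joint torques, N m; "tcp_pos": TCP position; "tool_rot": TCP orientation; "contact_force": force on the tool from outside, world axes, zero at the start; "wrist_torque": the same for the moment, N m; "opening": finger opening in m.
Only numpy, scipy, OpenCV 4.12 (cv2) and the standard library are available. Lean on these libraries where they do the work, as an engineer would, in place of code of your own. Each camera call takes 0.05 s, during which the arm holds its last target.

## Working session

There is one attempt and no reset: what is moved stays moved. The work goes in short steps, Python scripts to look and compute and a tool call to move; the robot and the scene stay as the last step left them, time stands still between calls to the robot, and variables do not carry over. Pictures are saved under pics/ and viewed, and the job is handed in when it is done.

Besides the shell and the picture viewer there is one more tool, called after "Emit:" as name(argument=value, ...) on one line, values as JSON. apply_moves: Moves the arm, as the interface text tells. Its arguments: {"type":"object","properties":{"motion":{"type":"string"},"fingers":{"type":"number"}},"required":["motion"]}

```bash
mkdir -p pics; ls; python3 - <<'E'
from cell import robot, imaging
import cv2
s=robot.get_state()
print(s)
for n in ("scene","top","wrist"):
    print(n,imaging.camera_model(n))
for n in ("scene","top","wrist"):
    cv2.imwrite(f"pics/{n}0.png",imaging.get_image(n))
E
```

```text
pics
{'time': 0.0, 'joint_positions': array([ 1.13360576e+00,  2.77174682e-01, -2.79165543e-02,  1.26799770e+00,
       -1.68184076e-05,  1.46740731e+00]), 'qvel': array([-0.00081782, -0.00066923,  0.00014503,  0.00215367,  0.00094927,
        0.00046428]), 'joint_torque': array([-3.10415544e-04, -4.45513308e+01,  2.95198900e+01,  1.63297076e-02,
       -8.49339790e-05, -3.49012595e-06]), 'tcp_pos': array([0.20440993, 0.58970482, 0.19611711]), 'tool_rot': array([[ 3.27635996e-01,  9.44803547e-01, -9.55445125e-04],
       [ 9.44801273e-01, -3.27637315e-01, -2.08409856e-03],
       [-2.28210319e-03, -2.19880063e-04, -9.99997372e-01]]), 'contact_force': array([ 0.30880759,  0.05878648, -0.20851169]), 'wrist_torque': array([-0.02893748,  0.03528537,  0.04506178]), 'opening': 0.0854841119723669}
scene {'fov_y': 49.335837160627875, 'cx': 254.38912774292393, 'cy': 190.67001282698303, 'R': array([[-0.10413387,  0.99456274, -0.00104908],
       [ 0.77935714,  0.08094578, -0.62132941],
       [-0.61786616, -0.06551904, -0.78354876]]), 't': array([ 0.05659835, -0.4047029 ,  1.5538518 ])}
top {'fov_y': 48.00028666122596, 'cx': 250.77326932449114, 'cy': 192.35188220854832, 'R': array([[-0.01183769, -0.99988688, -0.00927832],
       [-0.99104188,  0.01296639, -0.13292055],
       [ 0.13302582,  0.00762173, -0.99108327]]), 't': array([0.03638041, 0.68182693, 1.07016591])}
wrist {'fov_y': 61.86954164202815, 'cx': 252.17434578012217, 'cy': 188.6527255236421, 'mount': array([[ 9.99999957e-01, -2.88195328e-04,  5.48504272e-05,
         1.75836985e-04],
       [ 2.58226258e-04,  9.53421002e-01,  3.01642713e-01,
        -7.74876181e-02],
       [-1.39227570e-04, -3.01642686e-01,  9.53421035e-01,
        -1.76516144e-01],
       [ 0.00000000e+00,  0.00000000e+00,  0.00000000e+00,
         1.00000000e+00]])}
```

View pics/scene0.png

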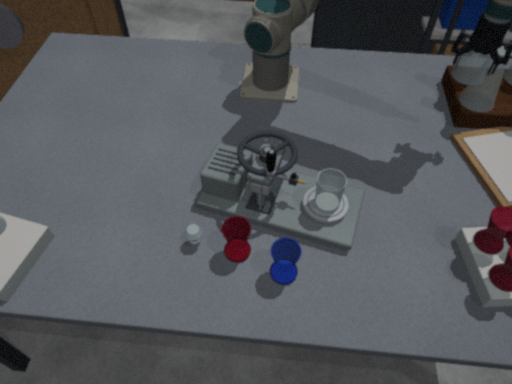

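View pics/top0.png

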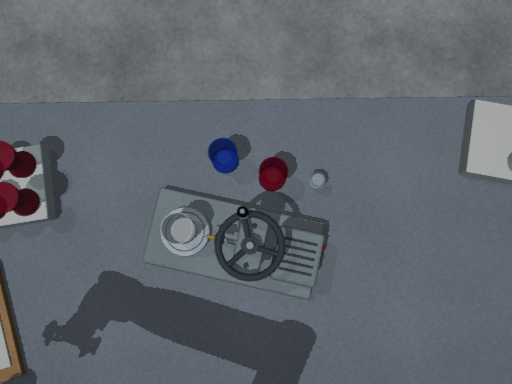

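View pics/wrist0.png

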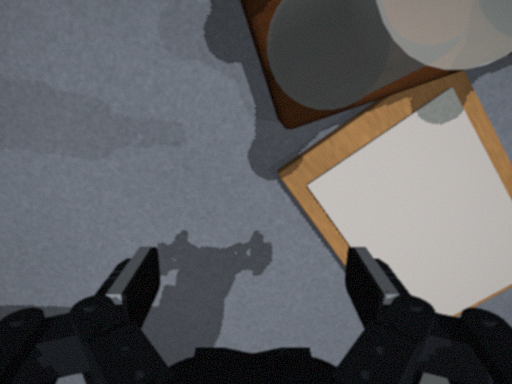

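The top view shows the wheel rim centred near (249,246) with the handle top near (242,211). The tumbler is at (183,230), and the vases and stopper are at (225,157), (272,175) and (318,180). Next I'll measure these.

```bash
cat > h.py <<'E'
import numpy as np, cv2
from cell import robot, imaging
def ray(name,u,v):
    m=imaging.camera_model(name); f=192/np.tan(np.radians(m['fov_y']/2))
    R=np.array(m['R']);t=np.array(m['t'])
    return -R.T@t, R.T@np.array([(u-m['cx'])/f,(v-m['cy'])/f,1])
def onz(name,u,v,z):
    o,d=ray(name,u,v); return o+d*(z-o[2])/d[2]
def proj(name,X):
    m=imaging.camera_model(name); f=192/np.tan(np.radians(m['fov_y']/2))
    c=np.array(m['R'])@X+m['t']; return np.array([m['cx']+f*c[0]/c[2],m['cy']+f*c[1]/c[2]])
E
python3 - <<'E'
from h import *
im=cv2.imread('pics/top0.png')
c=im[190:300,195:305]
cv2.imwrite('pics/topz.png',cv2.resize(c,None,fx=5,fy=5,interpolation=cv2.INTER_CUBIC))
im2=cv2.imread('pics/scene0.png')
cv2.imwrite('pics/scenez.png',cv2.resize(im2[110:270,180:370],None,fx=4,fy=4,interpolation=cv2.INTER_CUBIC)[:600])
g=im.max(2)
mask=(g<60).astype(np.uint8)
cv2.imwrite('pics/maskz.png',cv2.resize(mask[190:300,195:305]*255,None,fx=5,fy=5,interpolation=0))
for n,u,v,z in [('c',249,246,.204),('h',242,211,.272),('tum',183,230,.16),('blue',223,152,.112),('ruby',273,167,.112),('stop',318,180,.07)]:
    print(n,onz('top',u,v,z).round(4))
E
```

```text
c [0.543  0.0319 0.204 ]
h [0.6136 0.0446 0.272 ]
tum [0.5817 0.1837 0.16  ]
blue [0.7746 0.0946 0.112 ]
ruby [ 0.7353 -0.0278  0.112 ]
stop [ 0.7083 -0.1432  0.07  ]
```

View pics/topz.png

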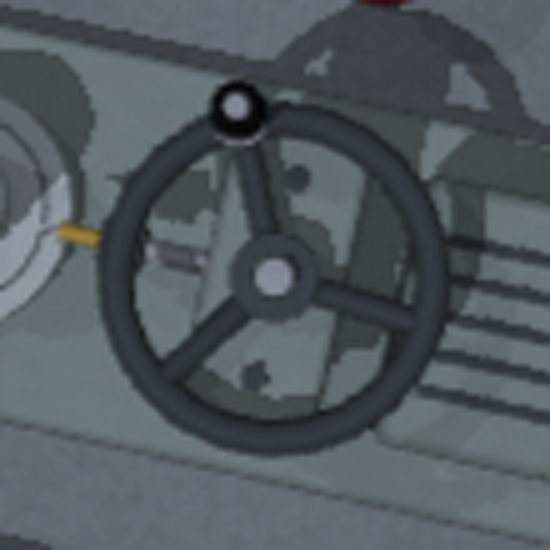

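View pics/scenez.png

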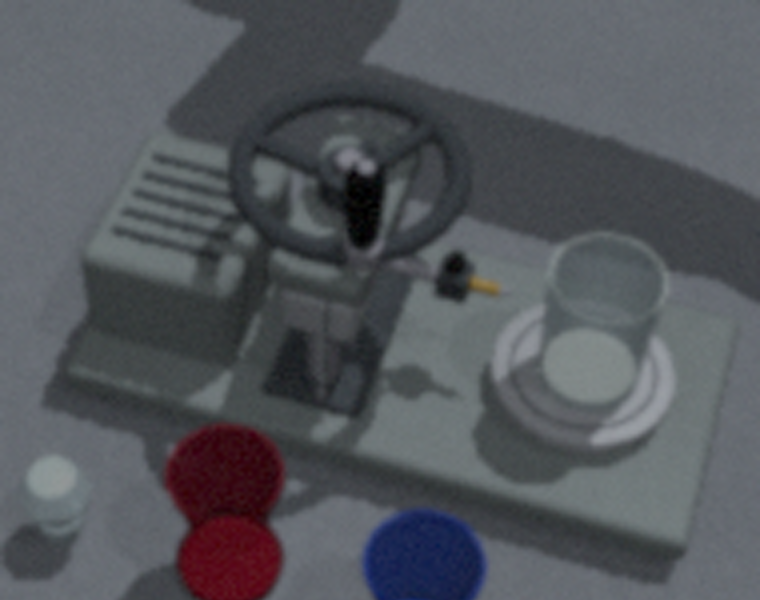

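View pics/maskz.png

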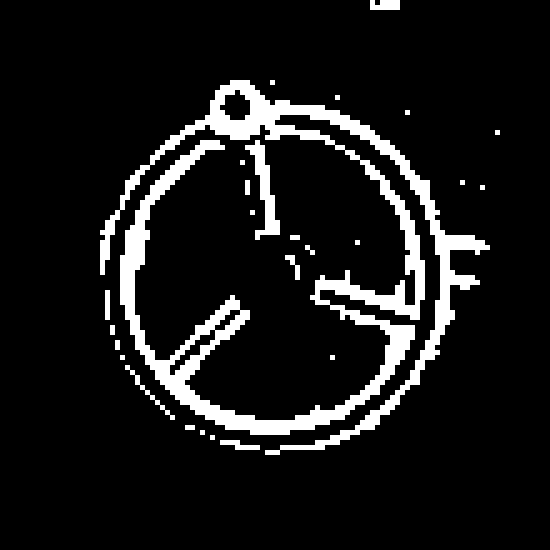

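```bash
python3 - <<'E'
from h import *
im=cv2.imread('pics/top0.png')
up=lambda x,o:(x+.5)/5-.5+o
print('c rim',onz('top',up(274,195),up(279,190),.197), 'nut',onz('top',up(274,195),up(277,190),.208))
print('h',onz('top',up(237,195),up(105,190),.272),'wide',onz('top',up(238,195),up(112,190),.250))
# scene cap
for (x,y),z in [((363,167),.272),((350,160),.208)]:
    print('scene',onz('scene',(x+.5)/4-.5+180,(y+.5)/4-.5+110,z))
E
```

```text
c rim [0.54435678 0.03112972 0.197     ] nut [0.54509743 0.03098447 0.208     ]
h [0.61440345 0.04454592 0.272     ] wide [0.613469   0.04478281 0.25      ]
scene [0.6160448  0.04468189 0.272     ]
scene [0.54950232 0.0329843  0.208     ]
```

Emit:
apply_moves(motion="0 0 -50 0; 0 0 -100 0; 0 0 -140 0; -22 33 -140 0; -44 66 -140 0; -66 100 -140 0; -88 133 -140 0; -110 167 -140 0", fingers=0)

```text
time: 0.95
tcp_pos: [0.327, 0.4304, 0.337]
tool_rot: [[0.327, 0.945, -0.0], [0.945, -0.327, -0.0], [-0.0, -0.0, -1.0]]
contact_force: [0.6, 1.0, -0.1]
opening: 0.0002
```

Emit:
apply_moves(motion="-24 37 0 0; -48 74 0 0; -72 110 0 0; -96 147 0 0; -120 184 0 0; -144 220 0 0; -168 257 0 0; -192 294 0 0")

```text
time: 1.75
tcp_pos: [0.542, 0.1525, 0.337]
tool_rot: [[0.328, 0.945, -0.0], [0.945, -0.328, 0.0], [-0.0, -0.0, -1.0]]
contact_force: [0.9, 0.0, 0.4]
opening: 0.0003
```

Emit:
apply_moves(motion="-12 18 0 -0.1; -25 36 0 -0.2; -38 54 0 -0.3; -50 71 0 -0.334; -50 71 0 -0.334; -50 71 0 -0.334")

```text
time: 2.35
tcp_pos: [0.5918, 0.0835, 0.3368]
tool_rot: [[0.001, 1.0, -0.001], [1.0, -0.001, 0.0], [0.0, -0.001, -1.0]]
contact_force: [-0.1, -0.0, -0.4]
opening: 0.0003
```

```bash
python3 - <<'E'
from h import *
s=robot.get_state();print(s['tcp_pos'],s['tool_rot'],s['joint_positions'],s['contact_force'])
im=imaging.get_image('top');cv2.imwrite('pics/top1.png',im)
im=imaging.get_image('scene');cv2.imwrite('pics/scene1.png',cv2.resize(im[60:270,150:400],None,fx=3,fy=3)[:600,:800])
E
```

```text
[0.59176337 0.08349838 0.33675469] [[ 1.14092741e-03  9.99998334e-01 -1.42468285e-03]
 [ 9.99999285e-01 -1.14041601e-03  3.59721777e-04]
 [ 3.58096446e-04 -1.42509225e-03 -9.99998920e-01]] [3.18161658e-02 1.91832378e-01 1.54926190e-01 1.53530266e+00
 4.04860035e-04 3.29565525e-02] [-0.1072356  -0.00372534 -0.41054018]
```

View pics/scene1.png

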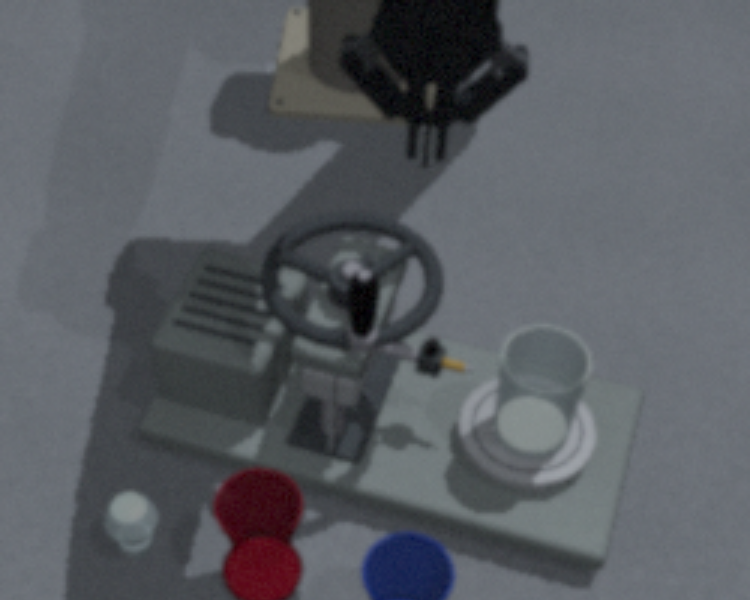

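View pics/top1.png

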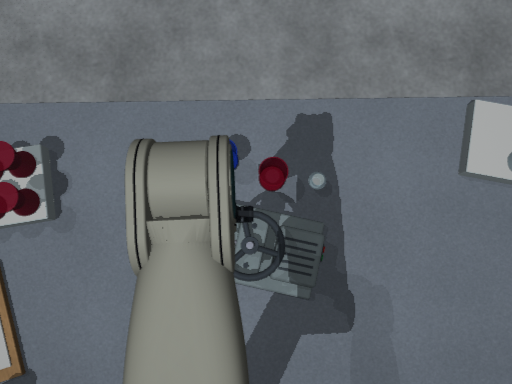

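The scene view shows the shut fingers above the wheel, their tips at about (425,160) in the crop and slim for some 50 mm up. The handle is clear at (362,300). I'll descend beside the handle and compute the arc rows.

```bash
cat > arc.py <<'E'
import numpy as np
# tool dx = world y, dy = world x ; c=(0.545,0.031), r=70
def rows(a0,angles):
    P=lambda a:70.0*np.array([np.sin(np.radians(a)),np.cos(np.radians(a))])
    return "; ".join("%.0f %.0f 0 0"%tuple(P(a)-np.round(P(a0))) for a in angles)
E
python3 -c "
from arc import *
a=48
for st in ([2,4,6,8,10,12,14,16],[1]*0):
    if st: print(rows(48,[48-s for s in st]))
for a0 in range(32,-360,-32):
    print(a0,'->',a0-32,':',rows(a0,[a0-4*k for k in range(1,9)]))
"
```

```text
-2 2 0 0; -3 3 0 0; -5 5 0 0; -7 7 0 0; -9 8 0 0; -11 10 0 0; -13 11 0 0; -15 12 0 0
32 -> 0 : -4 3 0 0; -9 5 0 0; -13 7 0 0; -18 8 0 0; -22 9 0 0; -27 10 0 0; -32 11 0 0; -37 11 0 0
0 -> -32 : -5 -0 0 0; -10 -1 0 0; -15 -2 0 0; -19 -3 0 0; -24 -4 0 0; -28 -6 0 0; -33 -8 0 0; -37 -11 0 0
-32 -> -64 : -4 -2 0 0; -8 -5 0 0; -12 -9 0 0; -15 -12 0 0; -18 -16 0 0; -21 -20 0 0; -24 -24 0 0; -26 -28 0 0
-64 -> -96 : -2 -5 0 0; -4 -9 0 0; -5 -14 0 0; -6 -19 0 0; -7 -24 0 0; -7 -29 0 0; -7 -33 0 0; -7 -38 0 0
-96 -> -128 : 1 -5 0 0; 2 -10 0 0; 3 -15 0 0; 5 -19 0 0; 7 -24 0 0; 9 -28 0 0; 12 -32 0 0; 15 -36 0 0
-128 -> -160 : 3 -4 0 0; 6 -7 0 0; 10 -11 0 0; 14 -14 0 0; 18 -16 0 0; 22 -19 0 0; 27 -21 0 0; 31 -23 0 0
-160 -> -192 : 5 -1 0 0; 9 -2 0 0; 14 -3 0 0; 19 -4 0 0; 24 -4 0 0; 29 -4 0 0; 34 -3 0 0; 39 -2 0 0
-192 -> -224 : 4 1 0 0; 9 2 0 0; 13 4 0 0; 18 6 0 0; 22 9 0 0; 26 11 0 0; 30 14 0 0; 34 18 0 0
-224 -> -256 : 3 3 0 0; 6 7 0 0; 9 11 0 0; 12 15 0 0; 14 19 0 0; 16 24 0 0; 18 28 0 0; 19 33 0 0
-256 -> -288 : 1 5 0 0; 2 10 0 0; 2 15 0 0; 2 19 0 0; 2 24 0 0; 1 29 0 0; -0 34 0 0; -1 39 0 0
-288 -> -320 : -2 4 0 0; -4 9 0 0; -6 13 0 0; -9 17 0 0; -12 21 0 0; -15 25 0 0; -18 28 0 0; -22 32 0 0
-320 -> -352 : -4 3 0 0; -8 5 0 0; -12 8 0 0; -17 10 0 0; -21 12 0 0; -26 13 0 0; -30 14 0 0; -35 15 0 0
-352 -> -384 : -5 1 0 0; -10 1 0 0; -15 1 0 0; -20 0 0 0; -25 -1 0 0; -29 -2 0 0; -34 -3 0 0; -38 -5 0 0
```

Emit:
apply_moves(motion="0 0 25 0; 0 0 50 0; 0 0 75 0; 0 0 90 0; 0 0 99 0; 0 0 99 0; 0 0 99 0")

```text
time: 3.15
tcp_pos: [0.5926, 0.0839, 0.2393]
tool_rot: [[-0.0, 1.0, 0.002], [1.0, 0.0, 0.0], [0.0, 0.002, -1.0]]
contact_force: [-0.3, -0.2, 1.1]
opening: 0.0001
```

Approaching the handle slowly.

Emit:
apply_moves(motion="-2 2 0 0; -3 3 0 0; -5 5 0 0; -7 7 0 0; -9 8 0 0; -11 10 0 0; -13 11 0 0; -15 12 0 0")

```text
time: 3.95
tcp_pos: [0.6041, 0.0684, 0.2382]
tool_rot: [[-0.0, 1.0, -0.0], [1.0, 0.0, 0.0], [0.0, -0.0, -1.0]]
contact_force: [0.5, -0.2, -0.1]
opening: -0.0003
```

Emit:
apply_moves(motion="-2 1 0 0; -4 2 0 0; -6 4 0 0; -8 5 0 0; -10 5 0 0; -12 6 0 0; -15 7 0 0; -18 8 0 0")

```text
time: 4.75
tcp_pos: [0.6122, 0.0504, 0.2383]
tool_rot: [[-0.0, 1.0, 0.0], [1.0, 0.0, -0.0], [-0.0, 0.0, -1.0]]
contact_force: [0.4, -0.2, 0.3]
opening: -0.0001
```

```bash
python3 - <<'E'
from h import *
s=robot.get_state();print(s['contact_force'],s['wrist_torque'])
im=imaging.get_image('scene');cv2.imwrite('pics/scene2.png',cv2.resize(im[90:240,180:380],None,fx=4,fy=4)[:600,:800])
im=imaging.get_image('top');cv2.imwrite('pics/top2.png',cv2.resize(im[170:320,160:340],None,fx=4,fy=4))
E
```

```text
[ 0.37619914 -0.20825765  0.25386199] [-0.0291877  -0.01509875 -0.00847705]
```

View pics/scene2.png

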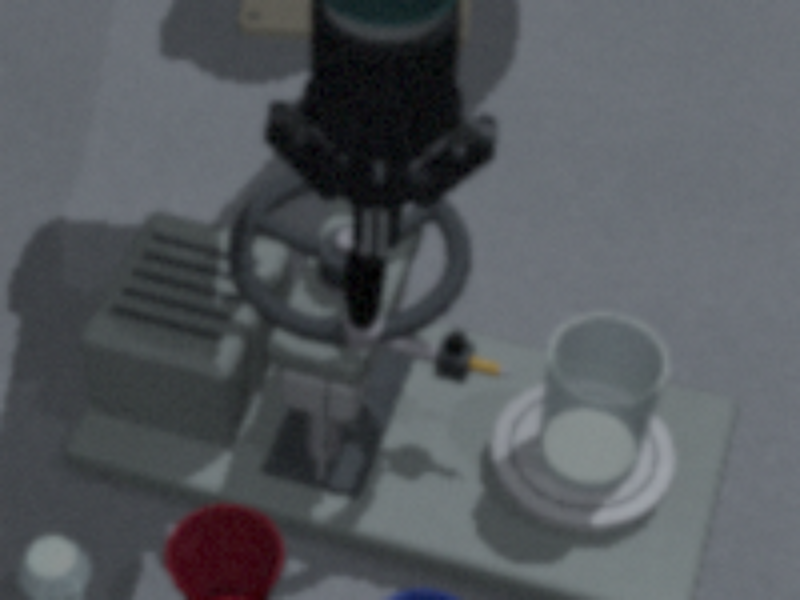

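View pics/top2.png

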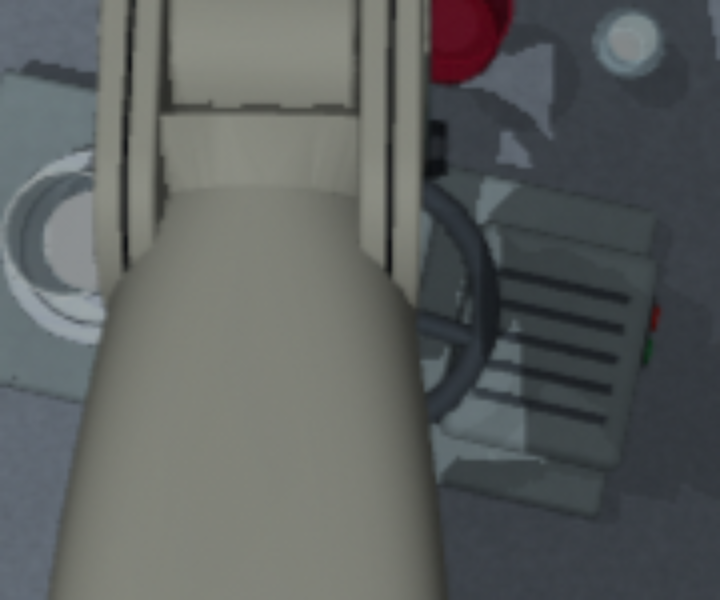

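```bash
python3 - <<'E'
from h import *
s=robot.get_state();p=s['tcp_pos'];print(p)
for n,X in [('tcp',p),('tcp+30',p+[0,0,.03]),('cap0',np.array([.6144,.0446,.272])),('foot0',np.array([.6144,.0446,.208]))]:
    q=proj('scene',X); print(n,q,(q-[180,90])*4)
a=cv2.imread('pics/scene0.png');b=cv2.imread('pics/scene2.png')
A=cv2.resize(a[90:240,180:380],None,fx=4,fy=4)
cv2.imwrite('pics/cmp.png',cv2.resize(np.hstack([A[150:400,250:500],b[150:400,250:500]]),None,fx=1.6,fy=1.6))
E
```

```text
[0.61224884 0.05017919 0.23830665]
tcp [272.41643223 160.3207488 ] [369.66572892 281.28299522]
tcp+30 [272.84323247 151.47928215] [371.37292988 245.91712861]
cap0 [270.39715069 150.85472161] [361.58860277 243.41888642]
foot0 [269.62886633 169.32139901] [358.51546534 317.28559606]
```

View pics/cmp.png

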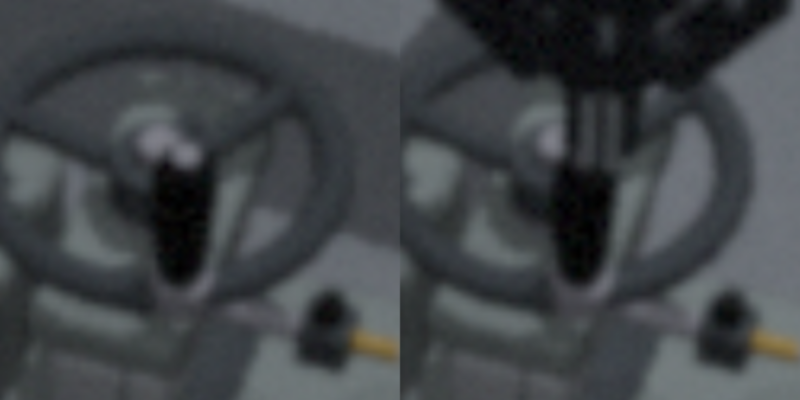

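```bash
python3 - <<'E'
from h import *
p=np.array([.59176,.0835,.33675]); q=proj('scene',p);print('tcp scene1',q,(q-[150,60])*3)
s=robot.get_state(); p=s['tcp_pos'];R=s['tool_rot']
m=imaging.camera_model('wrist');M=m['mount'];f=192/np.tan(np.radians(m['fov_y']/2))
def pw(X):
    t=R.T@(X-p); c=M[:3,:3].T@(t-M[:3,3]); return c, (m['cx']+f*c[0]/c[2],m['cy']+f*c[1]/c[2])
print('tcp',pw(p),'cap',pw(np.array([.6144,.0446,.272])))
im=imaging.get_image('wrist');cv2.imwrite('pics/wrist2.png',im)
E
```

```text
tcp scene1 [289.72490928 124.2538113 ] [419.17472785 192.7614339 ]
tcp (array([-0.00027911,  0.02055259,  0.19164499]), (np.float64(251.70775826339593), np.float64(223.00987743756383))) cap (array([-0.00585817,  0.0327736 ,  0.16017249]), (np.float64(240.4571906815913), np.float64(254.2044774273088)))
```

View pics/wrist2.png

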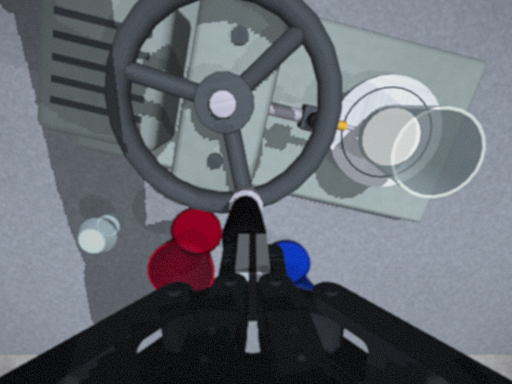

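```bash
python3 - <<'E'
from h import *
s=robot.get_state(); p=s['tcp_pos'];R=s['tool_rot']
m=imaging.camera_model('wrist');M=m['mount'];f=192/np.tan(np.radians(m['fov_y']/2))
def pw(X):
    t=R.T@(X-p); c=M[:3,:3].T@(t-M[:3,3]); return (m['cx']+f*c[0]/c[2],m['cy']+f*c[1]/c[2])
print('nut',pw(np.array([.545,.031,.208])),pw(np.array([.545,.031,.208])-[0,0,.034]))
for d in (0,.01,.02,.03,.04,.05): print(d,pw(p+[0,0,d]))
im=cv2.imread('pics/wrist2.png');im=np.clip(im[180:330,170:340].astype(float)*1.8,0,255).astype(np.uint8)
cv2.imwrite('pics/w2z.png',cv2.resize(im,None,fx=4,fy=4,interpolation=2))
b=cv2.imread('pics/scene2.png');cv2.imwrite('pics/s2z.png',np.clip(cv2.resize(b[150:360,260:480],None,fx=2.8,fy=2.8).astype(float)*2.5,0,255).astype(np.uint8))
E
```

```text
nut (np.float64(220.66371353540146), np.float64(104.47202786160105)) (np.float64(225.04728679861475), np.float64(102.07738156708186))
0 (np.float64(251.7077170992773), np.float64(223.00984494002728))
0.01 (np.float64(251.68563273257317), np.float64(230.1155988703059))
0.02 (np.float64(251.6611082369224), np.float64(238.0064763264491))
0.03 (np.float64(251.6337155441434), np.float64(246.82021035754155))
0.04 (np.float64(251.60292024020674), np.float64(256.7287513138564))
0.05 (np.float64(251.5680463536711), np.float64(267.9495963412408))
```

View pics/w2z.png

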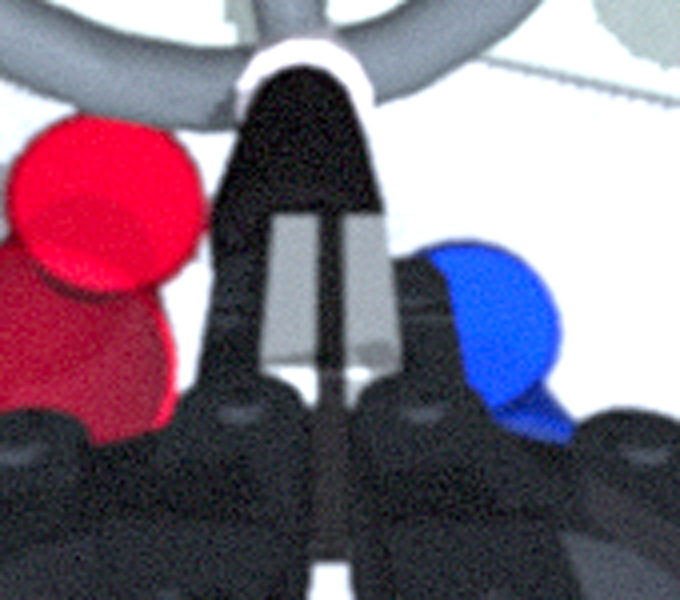

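View pics/s2z.png

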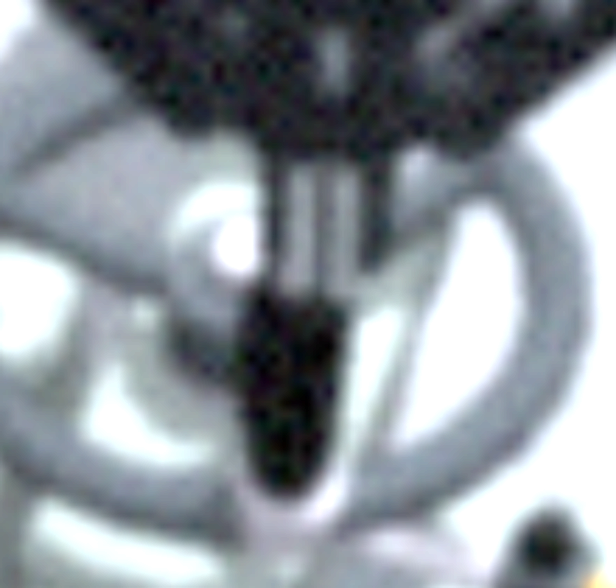

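The pictures show the fingertips about 34 mm higher than the reported TCP. In scene1 the tips appear at row 160 where 193 is predicted, and the wrist view agrees. The fingers are therefore just above the handle and not touching it. I'll back off, go 30 mm lower and approach again.

Emit:
apply_moves(motion="0 0 -8 0; 10 -6 -8 0; 20 -12 -8 0; 33 -20 -8 0; 33 -20 -8 0; 33 -20 10 0; 33 -20 31 0; 33 -20 31 0")

```text
time: 5.7
tcp_pos: [0.5894, 0.0839, 0.2041]
tool_rot: [[-0.001, 1.0, -0.006], [1.0, 0.001, -0.0], [-0.0, -0.006, -1.0]]
contact_force: [0.1, -0.2, -0.1]
opening: -0.0
```

```bash
python3 - <<'E'
from h import *
s=robot.get_state();print(s['tcp_pos'],s['contact_force'])
print((proj('scene',s['tcp_pos'])-[180,90])*4,(proj('scene',s['tcp_pos']+[0,0,.034])-[180,90])*4)
im=imaging.get_image('scene');cv2.imwrite('pics/scene3.png',np.clip(cv2.resize(im[90:240,180:380],None,fx=4,fy=4).astype(float)*1.6,0,255))
E
```

```text
[0.58942453 0.08387458 0.2040923 ] [ 0.10835209 -0.18473051 -0.08657089]
[425.59254587 295.98850789] [428.95187958 257.72895989][ WARN:0@0.640] global loadsave.cpp:1063 imwrite_ Unsupported depth image for selected encoder is fallbacked to CV_8U.
```

View pics/scene3.png

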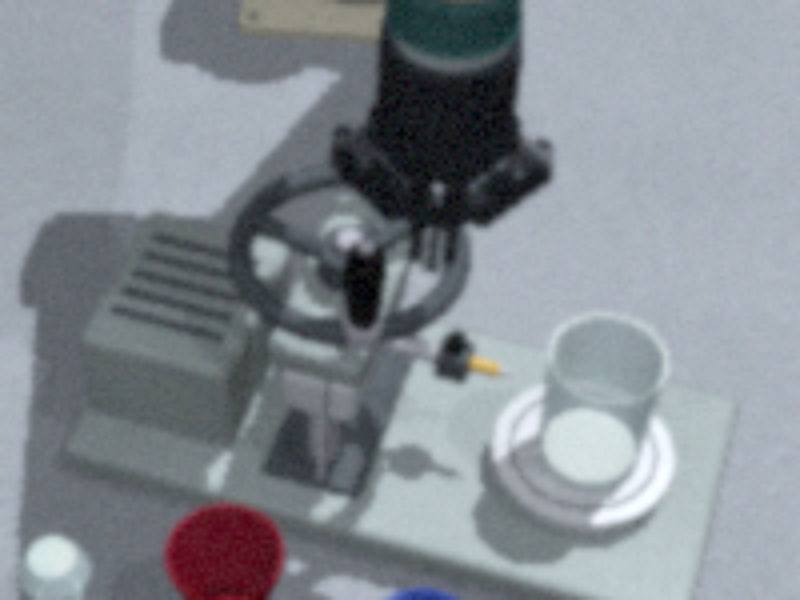

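Emit:
apply_moves(motion="-2 2 0 0; -4 4 -1 0; -6 6 -1 0; -8 8 -2 0; -10 9 -2 0; -12 11 -2 0; -14 12 -2 0; -15 13 -2 0")

```text
time: 6.55
tcp_pos: [0.605, 0.0694, 0.2094]
tool_rot: [[-0.001, 1.0, -0.0], [1.0, 0.001, 0.002], [0.002, -0.0, -1.0]]
contact_force: [-1.6, 2.6, 1.0]
opening: -0.0004
```

Contact made, at about 3 N. Now I'll follow the arc.

Emit:
apply_moves(motion="-2 1 0 0; -4 3 0 0; -7 4 0 0; -10 6 0 0; -14 7 0 0; -18 8 0 0; -22 9 0 0; -27 10 0 0")

```text
time: 7.35
tcp_pos: [0.615, 0.0413, 0.2092]
tool_rot: [[-0.0, 1.0, -0.0], [1.0, 0.0, 0.0], [0.0, -0.0, -1.0]]
contact_force: [-0.5, 3.9, 0.9]
opening: -0.0003
```

```bash
python3 -c "
from arc import *
for a0 in range(8,-360,-36):
    print(a0,'->',a0-36,':',rows(a0,[a0-4.5*k for k in range(1,9)]))
"
```

```text
8 -> -28 : -6 1 0 0; -11 1 0 0; -17 1 0 0; -22 -0 0 0; -28 -1 0 0; -33 -3 0 0; -38 -5 0 0; -43 -7 0 0
-28 -> -64 : -5 -3 0 0; -9 -6 0 0; -13 -10 0 0; -17 -13 0 0; -21 -17 0 0; -24 -22 0 0; -27 -26 0 0; -30 -31 0 0
-64 -> -100 : -2 -5 0 0; -4 -11 0 0; -5 -16 0 0; -6 -21 0 0; -7 -27 0 0; -7 -32 0 0; -7 -38 0 0; -6 -43 0 0
-100 -> -136 : 1 -6 0 0; 3 -11 0 0; 5 -16 0 0; 7 -21 0 0; 10 -26 0 0; 13 -30 0 0; 17 -34 0 0; 20 -38 0 0
-136 -> -172 : 4 -4 0 0; 9 -7 0 0; 13 -10 0 0; 18 -13 0 0; 23 -15 0 0; 29 -17 0 0; 34 -18 0 0; 39 -19 0 0
-172 -> -208 : 6 -1 0 0; 11 -1 0 0; 17 -1 0 0; 22 0 0 0; 28 1 0 0; 33 3 0 0; 38 5 0 0; 43 7 0 0
-208 -> -244 : 5 3 0 0; 9 6 0 0; 13 10 0 0; 17 13 0 0; 21 17 0 0; 24 22 0 0; 27 26 0 0; 30 31 0 0
-244 -> -280 : 2 5 0 0; 4 11 0 0; 5 16 0 0; 6 21 0 0; 7 27 0 0; 7 32 0 0; 7 38 0 0; 6 43 0 0
-280 -> -316 : -1 6 0 0; -3 11 0 0; -5 16 0 0; -7 21 0 0; -10 26 0 0; -13 30 0 0; -17 34 0 0; -20 38 0 0
-316 -> -352 : -4 4 0 0; -9 7 0 0; -13 10 0 0; -18 13 0 0; -23 15 0 0; -29 17 0 0; -34 18 0 0; -39 19 0 0
-352 -> -388 : -6 1 0 0; -11 1 0 0; -17 1 0 0; -22 -0 0 0; -28 -1 0 0; -33 -3 0 0; -38 -5 0 0; -43 -7 0 0
```

Emit:
apply_moves(motion="-6 1 0 0; -11 1 0 0; -17 1 0 0; -22 0 0 0; -28 -1 0 0; -33 -3 0 0; -38 -5 0 0; -43 -7 0 0")

```text
time: 8.15
tcp_pos: [0.6083, -0.0021, 0.2094]
tool_rot: [[-0.0, 1.0, 0.001], [1.0, 0.0, -0.001], [-0.001, 0.001, -1.0]]
contact_force: [2.8, 2.3, -2.0]
opening: 0.0004
```

Emit:
apply_moves(motion="-5 -3 0 0; -9 -6 0 0; -13 -10 0 0; -17 -13 0 0; -21 -17 0 0; -24 -22 0 0; -27 -26 0 0; -30 -31 0 0")

```text
time: 8.95
tcp_pos: [0.577, -0.032, 0.2095]
tool_rot: [[-0.0, 1.0, 0.001], [1.0, 0.0, -0.001], [-0.001, 0.001, -1.0]]
contact_force: [3.4, 1.5, -0.8]
opening: 0.0002
```

Emit:
apply_moves(motion="-2 -5 0 0; -4 -11 0 0; -5 -16 0 0; -6 -21 0 0; -7 -27 0 0; -7 -32 0 0; -7 -38 0 0; -6 -43 0 0")

```text
time: 9.75
tcp_pos: [0.5336, -0.0375, 0.2094]
tool_rot: [[-0.0, 1.0, 0.0], [1.0, 0.0, -0.0], [-0.0, 0.0, -1.0]]
contact_force: [3.8, -0.5, 0.0]
opening: -0.0001
```

Emit:
apply_moves(motion="1 -6 0 0; 3 -11 0 0; 5 -16 0 0; 7 -21 0 0; 10 -26 0 0; 13 -30 0 0; 17 -34 0 0; 20 -38 0 0")

```text
time: 10.55
tcp_pos: [0.4957, -0.0172, 0.2093]
tool_rot: [[-0.0, 1.0, -0.0], [1.0, 0.0, -0.0], [-0.0, -0.0, -1.0]]
contact_force: [3.5, -2.8, 1.1]
opening: -0.0
```

```bash
python3 - <<'E'
from h import *
im=imaging.get_image('scene');cv2.imwrite('pics/scene4.png',np.clip(cv2.resize(im[60:240,160:380],None,fx=3.3,fy=3.3).astype(float)*1.6,0,255).astype(np.uint8))
im=imaging.get_image('wrist');cv2.imwrite('pics/wrist4.png',np.clip(im.astype(float)*1.6,0,255).astype(np.uint8))
E
```

```text
(no output)
```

View pics/scene4.png

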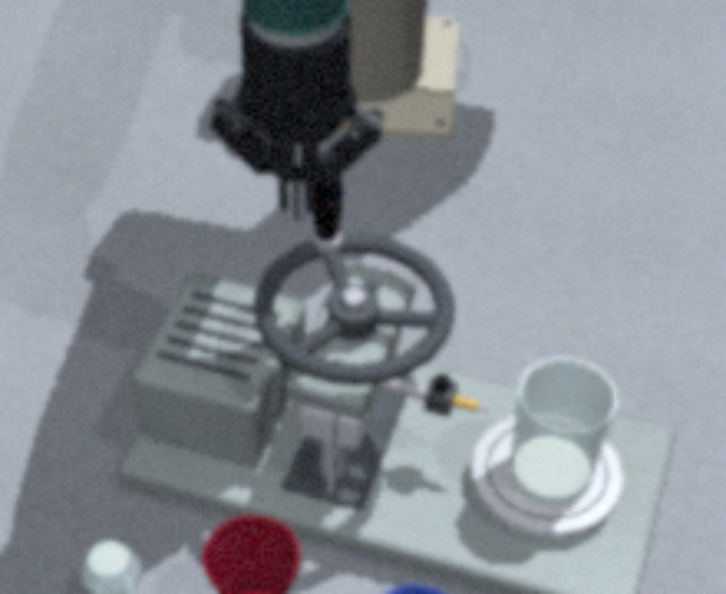

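View pics/wrist4.png

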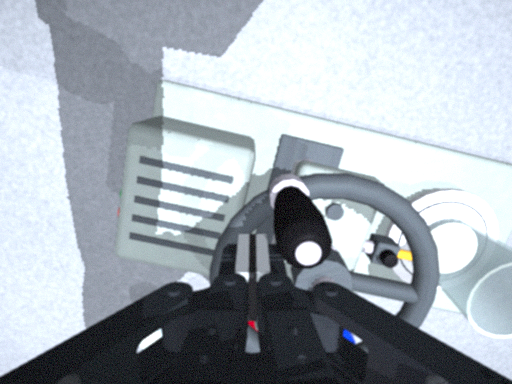

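The scene shows the handle now on the robot side at (325,205), with the fingers at (292,200) pushing it. The glass has not been touched. Continuing.

Emit:
apply_moves(motion="4 -4 0 0; 9 -7 0 0; 13 -10 0 0; 18 -13 0 0; 23 -15 0 0; 29 -17 0 0; 34 -18 0 0; 39 -19 0 0")

```text
time: 11.45
tcp_pos: [0.4766, 0.022, 0.2091]
tool_rot: [[-0.0, 1.0, -0.001], [1.0, 0.0, -0.0], [-0.0, -0.001, -1.0]]
contact_force: [1.2, -3.7, -0.5]
opening: 0.0001
```

Emit:
apply_moves(motion="6 -1 0 0; 11 -1 0 0; 17 -1 0 0; 22 0 0 0; 28 1 0 0; 33 3 0 0; 38 5 0 0; 43 7 0 0")

```text
time: 12.25
tcp_pos: [0.4836, 0.0654, 0.2091]
tool_rot: [[-0.0, 1.0, -0.001], [1.0, 0.0, 0.001], [0.001, -0.001, -1.0]]
contact_force: [-2.3, -2.9, 0.2]
opening: -0.0003
```

Emit:
apply_moves(motion="5 3 0 0; 9 6 0 0; 13 10 0 0; 17 13 0 0; 21 17 0 0; 24 22 0 0; 27 26 0 0; 30 31 0 0")

```text
time: 13.05
tcp_pos: [0.5151, 0.0953, 0.2092]
tool_rot: [[-0.0, 1.0, -0.001], [1.0, 0.0, 0.001], [0.001, -0.001, -1.0]]
contact_force: [-3.6, 0.1, -1.4]
opening: 0.0
```

Emit:
apply_moves(motion="2 5 0 0; 4 11 0 0; 5 16 0 0; 6 21 0 0; 7 27 0 0; 7 32 0 0; 7 38 0 0; 6 43 0 0")

```text
time: 13.85
tcp_pos: [0.5587, 0.1008, 0.2093]
tool_rot: [[-0.0, 1.0, 0.0], [1.0, 0.0, 0.001], [0.001, 0.0, -1.0]]
contact_force: [-3.6, 0.5, -1.2]
opening: 0.0001
```

Emit:
apply_moves(motion="-1 6 0 0; -3 11 0 0; -5 16 0 0; -7 21 0 0; -10 26 0 0; -13 30 0 0; -16 33 0 0; -17 34 0 0")

```text
time: 14.65
tcp_pos: [0.5929, 0.0833, 0.2094]
tool_rot: [[0.0, 1.0, 0.001], [1.0, -0.0, 0.0], [0.0, 0.001, -1.0]]
contact_force: [-2.0, 1.5, -0.3]
opening: -0.0004
```

```bash
python3 - <<'E'
from h import *
im=imaging.get_image('scene');cv2.imwrite('pics/scene5.png',im)
im0=cv2.imread('pics/scene0.png')
z=lambda i:cv2.resize(i[125:205,230:310],None,fx=5,fy=5,interpolation=2).astype(float)*1.8
cv2.imwrite('pics/cmp5.png',np.clip(np.hstack([z(im0),z(im)]),0,255).astype(np.uint8))
print(robot.get_state()['tcp_pos'])
E
```

```text
[0.59286198 0.083271   0.20946544]
```

View pics/cmp5.png

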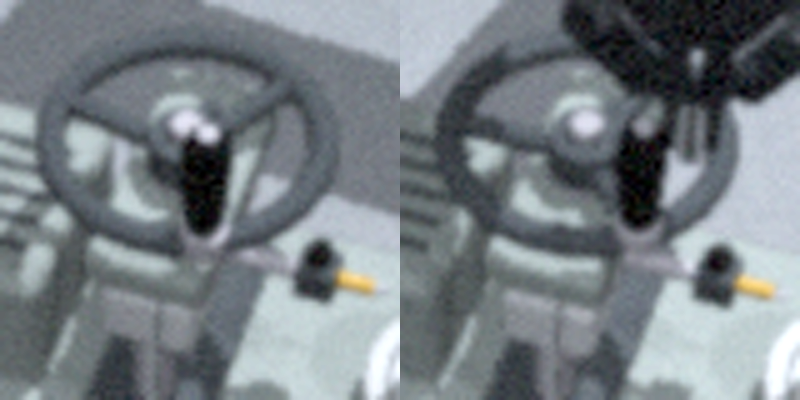

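The scene comparison puts the cap at (245,128) against (208,132) at the start. That leaves about 19 mm of travel, so I'll take most of it now.

Emit:
apply_moves(motion="-2 2 0 0; -4 4 0 0; -6 6 0 0; -8 7 0 0; -10 9 0 0; -11 10 0 0; -12 11 0 0; -13 11 0 0")

```text
time: 15.5
tcp_pos: [0.6035, 0.0706, 0.2094]
tool_rot: [[-0.0, 1.0, 0.001], [1.0, 0.0, 0.0], [0.0, 0.001, -1.0]]
contact_force: [-0.7, 3.1, -0.7]
opening: 0.0
```

```bash
python3 - <<'E'
from h import *
im=imaging.get_image('scene')
im0=cv2.imread('pics/scene0.png')
z=lambda i:cv2.resize(i[135:185,245:295],None,fx=8,fy=8,interpolation=2).astype(float)*1.8
cv2.imwrite('pics/cmp6.png',np.clip(np.hstack([z(im0),z(im)]),0,255).astype(np.uint8))
print(robot.get_state()['tcp_pos'])
# rows' black centroid of handle lower body
for i in (im0,im):
    m=(i.max(2)<30)[160:172,255:295]
    ys,xs=np.nonzero(m);print(xs.mean()+255,ys.mean()+160,m.sum())
E
```

```text
[0.6034401  0.07041406 0.20944442]
270.0121951219512 164.5121951219512 82
270.32530120481925 164.5421686746988 83
```

View pics/cmp6.png

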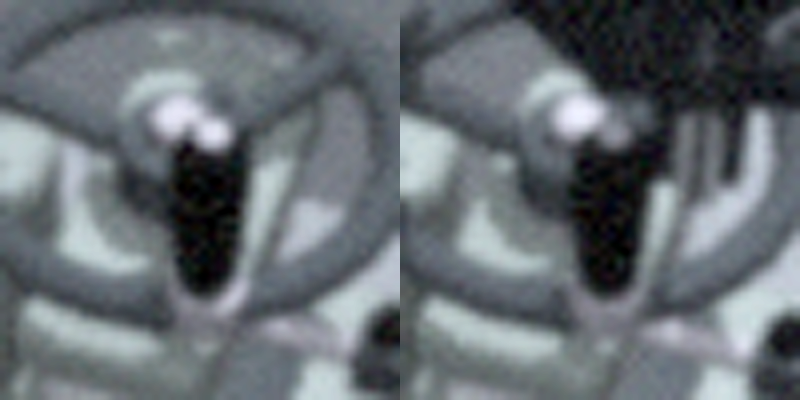

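The handle is within about 0.3 px (under 1 mm) of its start position in this view. Backing off, rising, and moving clear for a top-view check.

Emit:
apply_moves(motion="3 -3 0 0; 8 -8 0 0; 15 -14 0 0; 22 -18 0 0; 22 -18 0 0; 22 -18 -30 0; 22 -18 -70 0; 22 -18 -110 0")

```text
time: 16.35
tcp_pos: [0.5845, 0.0926, 0.32]
tool_rot: [[-0.0, 1.0, -0.001], [1.0, 0.0, -0.001], [-0.001, -0.001, -1.0]]
contact_force: [1.0, 0.4, 0.6]
opening: -0.0002
```

Emit:
apply_moves(motion="30 -20 -20 0; 60 -40 -20 0; 90 -60 -20 0; 120 -80 -20 0; 150 -100 -20 0; 180 -120 -20 0; 210 -140 -20 0; 240 -150 -20 0")

```text
time: 17.15
tcp_pos: [0.4335, 0.3337, 0.3399]
tool_rot: [[-0.001, 1.0, 0.001], [1.0, 0.001, 0.0], [0.0, 0.001, -1.0]]
contact_force: [0.6, 0.4, -0.1]
opening: 0.0
```

```bash
python3 - <<'E'
from h import *
s=robot.get_state();print(s['tcp_pos'],s['contact_force'],s['time'],abs(s['qvel']).max())
im=imaging.get_image('top');a=cv2.imread('pics/top0.png')
sc=imaging.get_image('scene');sa=cv2.imread('pics/scene0.png')
z=lambda i:cv2.resize(i[190:300,155:305],None,fx=2.6,fy=2.6,interpolation=2)
cv2.imwrite('pics/cmp7.png',np.hstack([z(a),z(im)]))
cv2.imwrite('pics/top7.png',im)
def cen(i,box,lo):
    y0,y1,x0,x1=box;g=i.max(2)[y0:y1,x0:x1].astype(float);w=np.clip(g-lo,0,None);Y,X=np.mgrid[y0:y1,x0:x1]
    return (X*w).sum()/w.sum(),(Y*w).sum()/w.sum()
def blk(i,box,t):
    y0,y1,x0,x1=box;Y,X=np.nonzero(i.max(2)[y0:y1,x0:x1]<t);return X.mean()+x0,Y.mean()+y0,len(X)
for i in (a,im): print('top cap',cen(i,(208,214,239,246),110),'ring',blk(i,(204,219,234,250),35))
for i in (sa,sc): print('scene body',blk(i,(148,173,258,285),30))
def col(i,c):
    f=i.astype(int);o=[k for k in range(3) if k!=c];m=(f[...,c]-f[...,o].max(2))>40
    m[:, :120]=0; m[:,400:]=0; Y,X=np.nonzero(m);return X.mean(),Y.mean(),len(X)
for i in (a,im): print(col(i,0),col(i,2))
d=cv2.absdiff(a,im).max(2);print('diff stop',d[170:192,305:330].max(),'tumbler',d[205:258,158:212].max())
E
```

```text
[0.43352354 0.33365881 0.33988844] [ 0.58775758  0.36136283 -0.07927081] 17.15 0.5689173635332052
top cap (np.float64(241.64172335600907), np.float64(210.6643990929705)) ring (np.float64(242.768115942029), np.float64(211.81159420289856), 69)
top cap (np.float64(241.60087719298247), np.float64(210.68201754385964)) ring (np.float64(242.44444444444446), np.float64(211.875), 72)
scene body (np.float64(269.9583333333333), np.float64(161.09027777777777), 144)
scene body (np.float64(270.46), np.float64(161.14), 150)
(np.float64(223.7695262483995), np.float64(154.89500640204866), 781) (np.float64(273.1578947368421), np.float64(177.74436090225564), 532)
(np.float64(223.74457215836526), np.float64(154.88505747126436), 783) (np.float64(273.1575984990619), np.float64(177.67729831144464), 533)
diff stop 2 tumbler 66
```

View pics/cmp7.png

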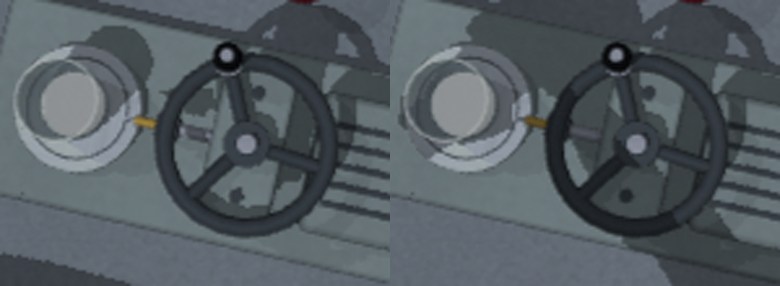

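The top view shows the handle at the same place as at the start: cap at (241.6,210.7) both times. The tumbler, vases and stopper have not moved. Letting the arm settle, then handing in.

Emit:
apply_moves(motion="0 0 0 0; 0 0 0 0; 0 0 0 0; 0 0 0 0; 0 0 0 0")

```text
time: 17.75
tcp_pos: [0.4354, 0.332, 0.3393]
tool_rot: [[0.001, 1.0, 0.0], [1.0, -0.001, -0.0], [-0.0, 0.0, -1.0]]
contact_force: [0.0, 0.2, -0.3]
opening: 0.0003
```

```bash
python3 -c "
from cell import robot
print(robot.sign_off())"
```

```text
the job is handed in; nothing more can be done
None
```

I pushed the hand wheel one full turn clockwise by its handle with the outside of the shut fingers, then backed off clear of everything. I handed the job in at about 18 s of the 64 s allowed. No verdict came back.

- **Handle position:** in the top view the cap is back within 0.1 px of where it started. The black handle shows 0.3–0.5 px of offset in the top and scene views, about 1 mm, against the 9 mm allowed.
- **Force:** readings while pushing, taken at the end of each move, were about 2.5–4.5 N, against the 25 N limit.
- **Glass:** both vases are within 0.1 px of their start in the top view, and the stopper region is unchanged. The tumbler region did differ between the pictures. By eye, the arm's shadow explains that and the tumbler stands where it did; I did not measure its position separately.
- **Disagreement:** in the pictures the shut fingertips sat roughly 30 mm above the reported TCP. My first approach therefore passed over the handle without touching it. I backed off, went about 30 mm lower and approached again.

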